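# Home and lock the sensor carriage on the measuring track

## Task

Slide the sensor carriage along its track until it rests against the rubber bumper, pushing gently so that the sprung bumper is not rammed. Then lock it there with the red knob: turn the knob clockwise until it suddenly gets stiff, and from that point give it one more eighth of a turn (45 degrees), no more. Let go, leaving the carriage against the bumper and everything else on the desk where it was.

Things in the scene. Friction and masses are not known exactly. Their poses are not given: they have to be found in the camera images.
- knob_grip (a point): Lock knob on the carriage: black disc (46 mm across, 8 mm thick) with an upright red grip bar, 44 mm long, 14 mm thick, 30 mm high, white mark on top. This point is on the knob's vertical axis, 12 mm below the bar's top, 32 mm above the carriage's top. x axis: along the bar; y: across its thickness; z up. It turns with the knob.
- knob_top (a point): Top of the knob, on its axis. Clockwise from above tightens. It turns freely (about 0.03 N m) for an unseen 0.6 to 1.6 rad, different each time; then the brake bites and the torque jumps to 0.2 to 0.3 N m and stays so, rising a little. It stays where left. Grip with about 60 N or more; usually needs more than one grasp.
- carriage_front (a point): Middle of the top edge of the carriage's front end, which meets the bumper. Grey block 76 mm wide, 175 long, 28 high, top 62 mm above the desk. The knob's axis is 55 mm behind the front end, on the middle line. y axis: along the track towards the bumper; z up. Sliding takes about 4 N: push its rear end or draw it by the knob.
- sensor_top (a point): Middle of the top of the yellow sensor box fixed on the carriage's rear part: 60 mm wide, 45 mm along the track, 36 mm high, its centre 95 mm behind the knob's axis.
- bumper_home (a point): Fixed point on the track's middle line, 43 mm above the desk: middle of the rubber bumper's face (26 mm across) when not pressed. y axis: along the track, away from the carriage. The carriage is home with its front end at this face. Track: fixed aluminium bar 50 mm wide, 500 long; a blue bracket (top 55 mm above the desk) holds the bumper.
- carriage (a joint): Gap between the carriage's front end and the bumper face in m: 0 when touching, 0.06 to 0.17 at the start.
- bumper (a joint): How far the sprung bumper is pressed in, in m: 0 at rest. Preloaded: it begins to yield at about 12 N (16 N on the carriage, with its friction) and takes 1.5 N more per mm. Over 5 mm is ramming it.
- pad (a joint): Squeeze of the brake pad under the knob, in m: 0 until the knob gets stiff, then 0.125 mm per rad of further tightening (0.098 mm for an eighth of a turn): too little for the noisy reading to show. Turning the knob back does not undo it.
- trainer_center (a point): Bystander: middle (22 mm up) of a yellow experiment base, 80 x 130 mm, about 50 mm high, with a black battery holder on it. Leave it alone.
- logger_center (a point): Bystander: centre of a black data logger box, 55 x 85 x 24 mm, white label. Leave it alone.
- module_center (a point): Bystander: centre of a white module, 50 x 50 x 32 mm high, with a brass button. Leave it alone.

How it is judged (in metres and radians):
On the way, in this order (a step that is already met when the one before it is completed fails the run):
1. the carriage is against the bumper (gap under 2.5 mm), the knob not yet tightened (value of joint carriage below 0.0025 m and value of joint pad below 2e-05 m), for 0.2 s.
2. with the carriage against the bumper, the knob is turned an eighth of a turn (25 to 65 degrees) past the point where it gets stiff (value of joint carriage below 0.0025 m and value of joint pad between 5.45e-05 and 0.000142 m), for 0.2 s.
At the end, for the whole second after the job is handed in: The carriage rests against the unpressed bumper (gap under 2.5 mm, bumper pressed in less than 1 mm), the knob has been turned 45 degrees past the point where it got stiff (25 to 65 degrees pass), and it is let go (all of step 2 and value of joint bumper below 0.001 m); the robot touches nothing.
It fails at once if the bumper is rammed (pressed in more than 5 mm) (value of joint bumper above 0.005 m).
It fails at once if the knob is overtightened (more than 75 degrees past the stiff point) (value of joint pad above 0.000164 m).
It fails at once if a bystander is moved by more than 20 mm (distance of any of trainer_center, logger_center, module_center from where it was at the start of the episode above 0.02 m).
It also fails if it takes over 64 s, if anything falls off the work surface, if the arm or the gripper's body presses on something with over 40 N, if the wrist force passes 120 N, or if a joint passes its speed limit or range.

## Robot

A 6-joint arm with a two-finger parallel gripper is mounted at the origin on the work surface. World frame = base frame: x ahead of the robot, y to its left, z up, the work surface at z = 0. Lengths are in mm, angles in rad, forces in N, time in s.
With the tool pointing down it reaches from about 350 to 975 mm from the base axis. Payload 17.4 kg.
Tool frame: the origin (TCP) lies between the finger pads; the fingertips stand 11 mm ahead of it and the grasp point (between the pads) lies 8 mm behind it (env.finger_overhang is the distance from the TCP to the fingertips, in mm); z points along the fingers, y is the line along which they close (so a half turn about z gives the same grasp; the last joint's range is limited). The gripper opens to 85 mm and grips with 20 to 120 N. Pads are 22 mm wide; open, the fingers measure 114 mm over their backs; the gripper's body (76 mm by 85 mm) begins 54 mm behind the grasp point. The pads swing forward as they close: fully open they stand 13 mm farther back than shut.
Start: joints at [1.271, 0.116, 1.442, -0, 1.584, -0.038], TCP at [174.711, 652.004, 242.303] pointing down, gripper open.
Joint ranges: [-2.83, 2.83], [-0.83, 2.19], [0.07, 2.5], [-1.14, 4.28], [0.01, 3], [-2.97, 2.97]. Speed limits (rad/s): [1.89, 1.89, 2.22, 3.14, 3.14, 3.14].

## Interface

Orientations are given as a unit quaternion [x, y, z, w].
In Python, from rig import env, imaging gives the robot as it stands. Calls block until the motion is done:
- env.reach(position, orientation): joint-space move of the TCP to a pose.
- env.movel(position, max_speed=150, attitude=None, force_limit=None): straight line of the TCP; attitude=None keeps the orientation; max_speed is the mean speed in mm/s. With force_limit (N) it stops when the force on the tool has changed by that much, and returns True; else False.
- env.movej(angles): joint-space move.
- env.set_gripper(opening): finger opening in mm; the grip force is fixed at half the most; returns when the fingers have stopped.
- env.pause(seconds).
- env.inverse_kinematics(position, orientation): joint angles nearest the present ones, or None.
- imaging.read_camera(name): name is "side" or "top" or "wrist"; returns a dict with "color" (384x512x3 uint8, red, green, blue), "camera_matrix" (3x3 intrinsics, pixels), "world_to_cam" (4x4, takes a point from world to camera coordinates). Camera axes: x right, y up, looking along -z (the intrinsics and any distortion apply to the point x, -y, -z); pixel columns grow to the right and rows downward; lengths in mm; the calibration is good to about 2 mm. The wrist camera is an equidistant fisheye: a pixel r from the principal point sees the ray r / f radians off the axis. A picture is of the moment at which its call begins. There is no depth.
A pose or a line that the arm cannot do raises env.Unreachable and nothing moves.
- env.close_job(): hands the job in; it is judged then, once.
Readings, each from a call of its own:
- env.get_t(): time.
- env.get_joint_pos(): joint angles.
- env.get_joint_velocities(): joint speeds.
- env.get_effort(): joint torques, N m.
- env.get_position(): TCP position.
- env.get_orientation(): TCP orientation.
- env.get_ft_force(): force on the tool from outside, world axes, zero at the start.
- env.get_ft_torque(): the same for the moment, N m.
- env.get_finger_gap(): finger opening in mm.
- env.get_grasp_force(): force on a finger pad.
Only numpy, scipy, OpenCV 4.12 (cv2) and the standard library are available. Lean on these libraries where they do the work, as an engineer would, in place of code of your own. Each camera call takes 0.05 s, during which the arm holds its last target. There are 200 camera calls.

## Working session

There is one attempt and no reset: what is moved stays moved. The work goes in short steps, each a Python script; the robot and the scene stay as the last script left them, time stands still between calls to the robot, and variables do not carry over. Pictures are saved under pics/ and viewed, at most 10 in all, crops included, and the job is handed in when it is done.

```bash
mkdir -p pics; ls; python3 - <<'E'
from rig import env, imaging
import cv2
for n in ("top","side"):
    d=imaging.read_camera(n); cv2.imwrite(f"pics/{n}0.png",cv2.resize(d["color"][:,:,::-1],(800,600),interpolation=cv2.INTER_CUBIC))
    print(n,d["camera_matrix"].tolist(),d["world_to_cam"].round(4).tolist(),[k for k in d])
print(env.get_t(),env.get_orientation())
E
```

```text
pics
top [[373.90445134111815, 0.0, 254.21283979314242], [0.0, 373.90445134111815, 196.12696813416093], [0.0, 0.0, 1.0]] [[-0.0164, -0.9998, -0.0108, -106.4972], [0.9984, -0.0169, 0.0536, -625.0847], [-0.0538, -0.0099, 0.9985, -1041.0231], [0.0, 0.0, 0.0, 1.0]] ['color', 'camera_matrix', 'world_to_cam']
side [[436.73919840327017, 0.0, 256.50154859903284], [0.0, 436.73919840327017, 192.0378525669984], [0.0, 0.0, 1.0]] [[0.9542, -0.2989, -0.0099, -615.1125], [0.2179, 0.6723, 0.7074, -126.1631], [-0.2047, -0.6772, 0.7067, -1159.4868], [0.0, 0.0, 0.0, 1.0]] ['color', 'camera_matrix', 'world_to_cam']
0.1 [ 1.30524522e-01  9.91444939e-01 -5.19404304e-04 -1.07375510e-04]
```

View pics/top0.png

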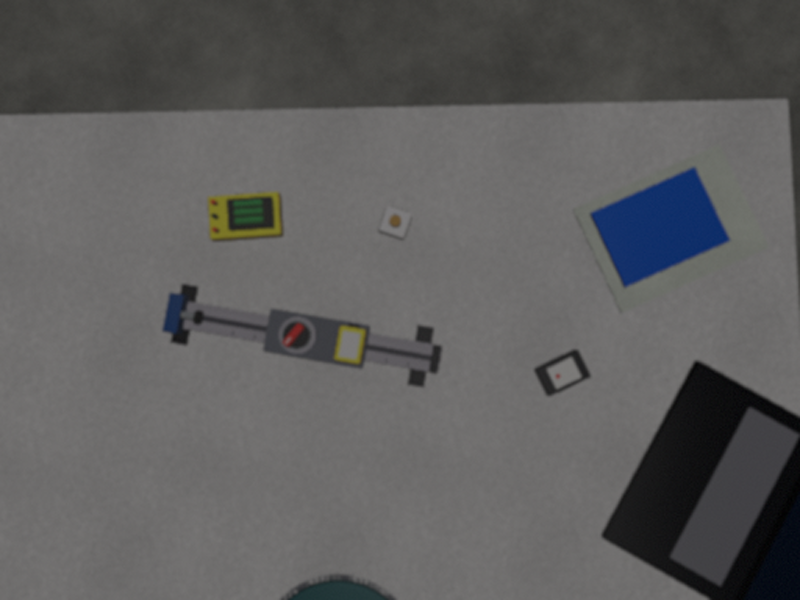

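View pics/side0.png

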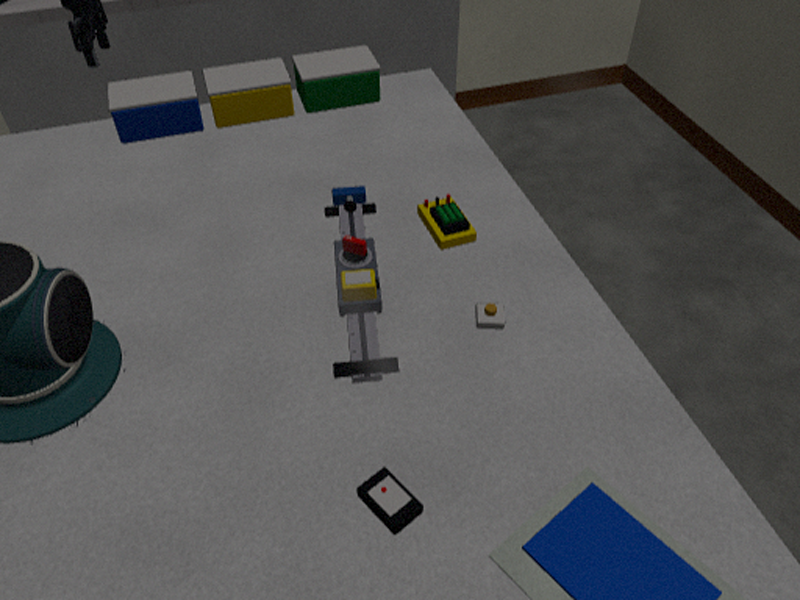

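The top view shows the carriage at about (317,338), the knob at (296,335) with its bar from (285,345) to (303,323), and the bumper at about (199,318). All three are in 800x600 pixels. The bystanders are clear of the track. I'll enlarge it.

```bash
python3 - <<'E'
from rig import env, imaging
import cv2
d=imaging.read_camera("top")["color"][:,:,::-1]
c=d[178:253,100:245]
c=cv2.convertScaleAbs(c,alpha=1.8)
cv2.imwrite("pics/crop1.png",cv2.resize(c,None,fx=5.5,fy=5.5,interpolation=cv2.INTER_CUBIC))
E
```

```text
(no output)
```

View pics/crop1.png

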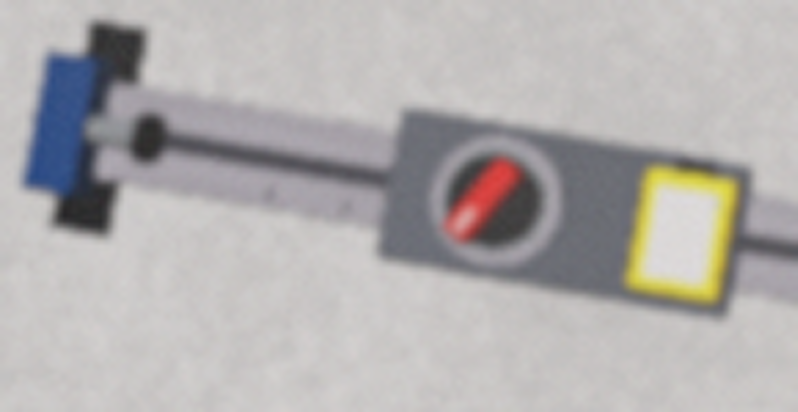

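The enlarged crop shows the carriage's top corners at (403,110), (750,167), (727,316) and (380,257). The bumper face is at about (166,140), the bar's top runs from (508,163) to (455,235), and the sensor's top is centred at about (683,234).

```bash
cat > h.py <<'E'
import numpy as np, cv2
from rig import env, imaging
def back(cam,px,z):
    K=cam["camera_matrix"];T=cam["world_to_cam"];R,t=T[:3,:3],T[:3,3]
    x,y=(px[0]-K[0,2])/K[0,0],(px[1]-K[1,2])/K[1,1]
    d=R.T@np.array([x,-y,-1]);o=-R.T@t
    return o+d*(z-o[2])/d[2]
E
python3 - <<'E'
from h import *
c=imaging.read_camera("top")
f=lambda u,v,z:back(c,(100+(u+.5)/5.5-.5,178+(v+.5)/5.5-.5),z)
P={k:f(*v) for k,v in dict(FL=(380,257,62),FR=(403,110,62),RR=(750,167,62),RL=(727,316,62),bump=(166,140,43),bar1=(508,163,106),bar2=(455,235,106),disc=(495,200,70),sens=(683,234,98)).items()}
for k,v in P.items(): print(k,v.round(1))
g=lambda a,b:np.linalg.norm((P[a]-P[b])[:2])
front=(P['FL']+P['FR'])/2;rear=(P['RR']+P['RL'])/2
u=front-rear;u/=np.linalg.norm(u)
kn=(P['bar1']+P['bar2'])/2
print("w",g('FL','FR'),g('RL','RR'),"l",g('FL','RL'),g('FR','RR'))
print("u",u,np.arctan2(u[1],u[0]));print("knob-front",(front-kn)@u,(front-P['disc'])@u,"knob-sens",(kn-P['sens'])@u,"gap",(P['bump']-front)@u)
print("knob",kn,"from front",front-55*u,"from sens",P['sens']+95*u,"bar len",g('bar1','bar2'))
w=np.array([-u[1],u[0],0]);print("lateral bump,knob,sens",[(p-front)@w for p in (P['bump'],kn,P['sens'])])
b=P['bar1']-P['bar2'];print("bar ang",np.arctan2(b[1],b[0]))
E
```

```text
FL [548.4 114.9  62. ]
FR [620.5 103.2  62. ]
RR [589.6 -67.5  62. ]
RL [516.9 -55.2  62. ]
bump [608.5 226.9  43. ]
bar1 [592.4  43.8 106. ]
bar2 [559.  69. 106.]
disc [575.4  56.6  70. ]
sens [557.6 -37.5  98. ]
w 73.01550866112308 73.72912401679201 l 172.99643287464593 173.4797554927522
u [0.18029503 0.98361258 0.        ] 1.389509940798668
knob-front 53.39787387950082 53.18352825813102 knob-sens 95.56470439539903 gap 120.29419730943556
knob [575.66065048  56.36031404 106.        ] from front [574.56513684  54.93230214  62.        ] from sens [574.74392273  55.95423653  98.        ] bar len 41.831411859535834
lateral bump,knob,sens [np.float64(-2.335206841126124), np.float64(-0.8200975528264202), np.float64(0.008393640115778204)]
bar ang -0.6461518000190148
```

The measurements agree with the given sizes: width about 73 mm (76 given), length 173 (175), knob to sensor 95.6 (95), gap about 120 mm. One grasp gives enough q6 range for the whole turn, so I'll grip the knob now.

```bash
cat >> h.py <<'E'
def quat(a): # tool down, tool y at world angle a
    p=(np.pi/2-a)/2; return np.array([np.sin(p),np.cos(p),0,0])
def yang(): 
    x,y,z,w=env.get_orientation(); return np.arctan2(1-2*(x*x+z*z),2*(x*y-z*w))
def ft(): return np.r_[env.get_ft_force(),env.get_ft_torque()].round(2)
UA=1.383; U=np.array([np.cos(UA),np.sin(UA),0]); W=np.array([-U[1],U[0],0])
E
python3 - <<'E'
from h import *
a=0.925; k=np.array([575.2,55.8,0])
print(env.finger_overhang,env.inverse_kinematics(k+[0,0,150],quat(a)),env.inverse_kinematics(k+120*U+[0,0,90],quat(a-2.4)))
env.reach(k+[0,0,150],quat(a)); print(env.get_t(),yang(),env.get_joint_pos(),ft())
print(env.movel(k+[0,0,90],max_speed=80,force_limit=10),env.get_position(),ft(),env.get_t())
env.set_gripper(0); print(env.get_finger_gap(),env.get_grasp_force(),ft(),env.get_t())
d=imaging.read_camera("side")["color"][:,:,::-1]
cv2.imwrite("pics/s1.png",cv2.resize(cv2.convertScaleAbs(d[90:220,160:320],alpha=1.8),None,fx=4.6,fy=4.6,interpolation=cv2.INTER_CUBIC))
E
```

```text
11.0 [ 5.25675318e-02 -5.51275105e-02  1.76715064e+00 -4.44089210e-16
  1.42956953e+00 -8.72432468e-01] [ 2.41865547e-01  8.45276553e-02  1.72703162e+00 -4.44089210e-16
  1.33003337e+00  1.71686555e+00]
2.7667 0.9258928806347377 [ 5.36558788e-02 -5.50488173e-02  1.76690809e+00  1.27501044e-04
  1.42959312e+00 -8.72254934e-01] [ 0.29 -0.08 -0.34 -0.05 -0.03  0.01]
False [575.48529664  55.79929482  90.50691038] [-0.01 -0.23  0.56 -0.01 -0.03 -0.01] 3.6667
12.921561388481626 60.380269289016724 [-0.15  0.39  3.16  0.32 -0.09 -0.02] 4.325
```

View pics/s1.png

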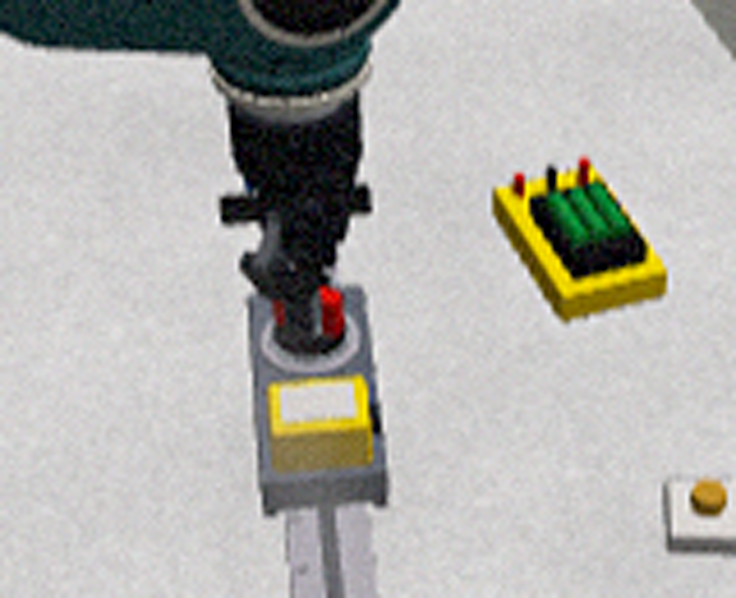

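The bar is held between the fingers at about (310,315) in the crop. The gap reads 12.9 mm against a 14 mm bar, and the grip is 60 N. Next I'll draw the carriage along in segments and correct for lateral force.

```bash
python3 - <<'E'
from h import *
p=env.get_position().copy(); p[2]=90.5; lat=0; s=0
p0=p.copy()
for i in range(5):
    s+=20
    r=env.movel(p0+s*U+lat*W,max_speed=40,force_limit=12)
    F=env.get_ft_force(); print(s,r,"ax %.1f lat %.1f z %.1f"%(F@U,F@W,F[2]),(env.get_position()-p0)@U,round(lat,2),env.get_finger_gap(),env.get_t())
    if r: break
    lat+=np.clip(0.05*(F@W),-.4,.4)
E
```

```text
20 False ax -1.1 lat 1.0 z 4.3 20.254242738041047 0 12.530618796210291 5.025
40 False ax -1.3 lat 0.9 z 7.4 40.367744346865244 0.05 12.686758308859647 5.675
60 False ax 0.5 lat 2.2 z 11.7 60.46282326719582 0.1 12.7993854489496 6.325
80 False ax -0.6 lat 2.7 z 15.6 80.58474393044006 0.2 12.785405558844467 6.975
100 False ax -0.4 lat 3.9 z 20.2 100.78816274628721 0.34 12.477241713389015 7.625
```

```bash
python3 - <<'E'
from h import *
print(env.get_position(),ft())
d=imaging.read_camera("top")["color"][:,:,::-1]
cv2.imwrite("pics/t2.png",cv2.resize(cv2.convertScaleAbs(d[178:253,100:245],alpha=1.8),None,fx=5.5,fy=5.5,interpolation=cv2.INTER_CUBIC))
p=env.get_position().copy();p[2]+=0.6
env.movel(p,max_speed=20);print(env.get_position(),ft(),env.get_t())
E
```

```text
[594.69937864 154.78671243  92.89511411] [-3.88  0.31 20.21  0.4   0.53  0.04]
[594.8375991  155.20607691  94.21954259] [-4.    1.06  9.51  0.37  0.49 -0.02] 7.9833
```

View pics/t2.png

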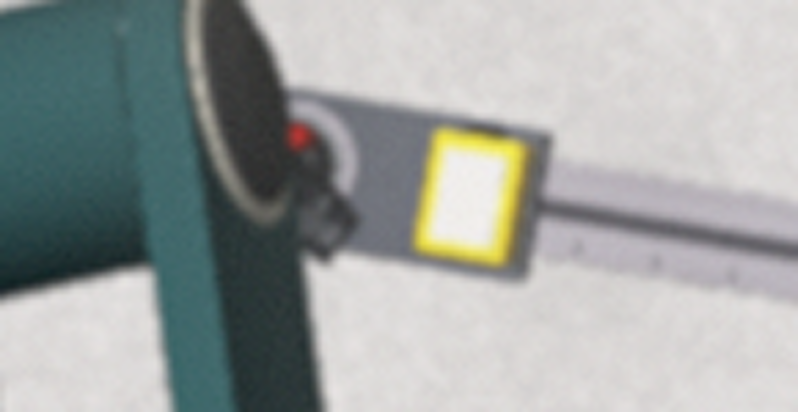

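The carriage has followed: the sensor's top centre moved from (683,234) to (470,197), about 105 mm. The last approach to the bumper will be slow and force-limited.

```bash
python3 - <<'E'
from h import *
p0=env.get_position().copy(); p0[2]+=0.5
for s in range(3,40,3):
    r=env.movel(p0+s*U+0.01*s*W,max_speed=12,force_limit=9)
    F=env.get_ft_force(); print(s,r,"ax %.1f lat %.1f"%(F@U,F@W),((env.get_position()-p0)@U).round(2),env.get_position().round(1),ft(),env.get_t())
    if r or F@U<-7: break
E
```

```text
3 False ax -2.6 lat 2.2 2.96 [595.3 158.1  94.9] [-2.66 -2.14  6.09 -0.3   0.49 -0.05] 8.4417
6 False ax -3.2 lat 2.0 6.01 [595.8 161.1  95. ] [-2.54 -2.8   5.85 -0.27  0.42 -0.01] 8.8417
9 False ax -3.3 lat 2.2 9.01 [596.4 164.1  95. ] [-2.76 -2.8   5.85 -0.29  0.4  -0.02] 9.2417
12 False ax -3.0 lat 2.6 12.03 [596.9 167.1  95.1] [-3.14 -2.43  6.97 -0.32  0.46 -0.05] 9.6417
15 False ax -2.3 lat 2.5 15.05 [597.5 170.   95.1] [-2.85 -1.79  7.09 -0.3   0.46 -0.04] 10.0417
18 False ax -2.2 lat 3.5 18.04 [598.  173.   95.2] [-3.88 -1.55  7.86 -0.29  0.49 -0.03] 10.4417
21 False ax -7.9 lat 2.6 20.41 [598.5 175.3  95.3] [-4.000e+00 -7.260e+00  1.065e+01 -1.240e+00  7.100e-01 -1.000e-02] 10.8417
```

Contact came at 121 mm of travel against about 120 expected. Now I'll turn clockwise in small steps, keeping a gentle press on the bumper, and stop when the torque jumps.

```bash
cat >> h.py <<'E'
def turn(a,tgt):
    """one step to angle a with gentle press on the bumper; returns yaw, Tz"""
    F=env.get_ft_force()
    tgt=tgt+np.clip(0.04*(F@U+6.5),-.3,.3)*U+np.clip(0.04*(F@W),-.3,.3)*W+np.clip(.03*F[2],-.2,.2)*np.array([0,0,1])
    r=env.movel(tgt,max_speed=20,attitude=quat(a),force_limit=20)
    F=env.get_ft_force(); y=yang(); T=env.get_ft_torque()[2]
    print("cmd %.3f yaw %.3f Tz %.3f ax %.1f lat %.1f z %.1f gap %.1f q6tau %.2f pos %s t %.1f %s"%(a,y,T,F@U,F@W,F[2],env.get_finger_gap(),env.get_effort()[5],env.get_position().round(1),env.get_t(),r))
    return tgt,y,T
E
python3 - <<'E'
from h import *
tgt=env.get_position().copy(); a=yang()
for i in range(40):
    a-=0.05
    tgt,y,T=turn(a,tgt)
    if abs(T)>0.13: break
np.save("st.npy",np.r_[tgt,a])
E
```

```text
cmd 0.875 yaw 0.876 Tz -0.038 ax -4.1 lat 2.5 z 4.3 gap 12.5 q6tau 0.49 pos [598.3 175.1  95.5] t 11.1 False
cmd 0.825 yaw 0.826 Tz -0.043 ax -3.3 lat 2.8 z 4.5 gap 12.8 q6tau 0.32 pos [598.3 175.2  95.6] t 11.3 False
cmd 0.775 yaw 0.776 Tz -0.072 ax -5.4 lat 1.6 z 4.4 gap 12.6 q6tau 0.32 pos [598.1 175.2  95.6] t 11.6 False
cmd 0.725 yaw 0.726 Tz -0.021 ax -5.4 lat 1.4 z 4.0 gap 12.8 q6tau 0.32 pos [598.1 175.3  95.7] t 11.8 False
cmd 0.675 yaw 0.676 Tz -0.043 ax -5.5 lat 1.4 z 3.8 gap 12.8 q6tau 0.32 pos [598.  175.3  95.7] t 12.1 False
cmd 0.625 yaw 0.626 Tz -0.046 ax -5.4 lat 0.6 z 2.7 gap 13.0 q6tau 0.32 pos [598.  175.3  95.8] t 12.3 False
cmd 0.575 yaw 0.576 Tz -0.024 ax -5.2 lat 1.3 z 2.6 gap 12.5 q6tau 0.32 pos [597.9 175.3  95.8] t 12.6 False
cmd 0.525 yaw 0.526 Tz 0.010 ax -6.2 lat 0.9 z 2.3 gap 12.2 q6tau 0.32 pos [597.8 175.4  95.8] t 12.8 False
cmd 0.475 yaw 0.476 Tz -0.119 ax -6.6 lat 0.9 z 1.4 gap 12.1 q6tau 0.32 pos [597.8 175.3  95.9] t 13.1 False
cmd 0.425 yaw 0.426 Tz 0.024 ax -5.4 lat 1.4 z 1.1 gap 12.3 q6tau 0.32 pos [597.7 175.4  95.8] t 13.3 False
cmd 0.375 yaw 0.376 Tz -0.041 ax -5.5 lat 0.2 z 1.7 gap 12.6 q6tau 0.32 pos [597.7 175.4  95.9] t 13.6 False
cmd 0.325 yaw 0.326 Tz -0.033 ax -6.3 lat 1.2 z 0.8 gap 12.7 q6tau 0.32 pos [597.7 175.4  95.9] t 13.8 False
cmd 0.275 yaw 0.276 Tz -0.057 ax -6.8 lat 1.4 z 1.1 gap 12.9 q6tau 0.32 pos [597.6 175.4  95.9] t 14.1 False
cmd 0.225 yaw 0.226 Tz -0.040 ax -6.1 lat 0.8 z 1.0 gap 12.7 q6tau 0.32 pos [597.5 175.4  95.9] t 14.3 False
cmd 0.175 yaw 0.176 Tz 0.072 ax -7.1 lat 2.3 z 1.5 gap 12.6 q6tau 0.41 pos [597.4 175.5  95.9] t 14.6 False
cmd 0.125 yaw 0.126 Tz 0.239 ax -7.2 lat 3.0 z 1.9 gap 12.4 q6tau 0.55 pos [597.3 175.5  95.9] t 14.8 False
```

The torque starts to rise at yaw ≈0.19 and nears its plateau at 0.126, so about 0.06 rad is windup. I'll carry on to about -0.65, which is 45° plus the windup.

```bash
python3 - <<'E'
from h import *
s=np.load("st.npy"); tgt=s[:3]; a=s[3]
while a>-0.645:
    a=max(a-0.065,-0.65)
    tgt,y,T=turn(a,tgt)
E
```

```text
cmd 0.060 yaw 0.061 Tz 0.150 ax -5.2 lat 1.5 z 0.6 gap 12.6 q6tau 0.62 pos [597.2 175.5  96. ] t 15.1 False
cmd -0.005 yaw -0.004 Tz 0.182 ax -5.4 lat 1.0 z 0.9 gap 12.5 q6tau 0.63 pos [597.1 175.6  96. ] t 15.3 False
cmd -0.070 yaw -0.069 Tz 0.136 ax -6.1 lat 1.4 z 1.1 gap 12.6 q6tau 0.63 pos [597.1 175.6  96. ] t 15.6 False
cmd -0.135 yaw -0.134 Tz 0.204 ax -5.4 lat 1.5 z 0.6 gap 12.9 q6tau 0.64 pos [597.  175.6  96. ] t 15.8 False
cmd -0.200 yaw -0.199 Tz 0.197 ax -5.4 lat 2.3 z -0.1 gap 12.5 q6tau 0.64 pos [597.  175.7  96. ] t 16.1 False
cmd -0.265 yaw -0.264 Tz 0.237 ax -6.0 lat 1.8 z 0.7 gap 13.0 q6tau 0.65 pos [596.9 175.7  96. ] t 16.3 False
cmd -0.330 yaw -0.329 Tz 0.135 ax -5.9 lat 2.3 z 1.1 gap 12.7 q6tau 0.65 pos [596.8 175.8  96. ] t 16.6 False
cmd -0.395 yaw -0.394 Tz 0.168 ax -6.1 lat 2.1 z 0.4 gap 12.8 q6tau 0.66 pos [596.7 175.8  96.1] t 16.8 False
cmd -0.460 yaw -0.459 Tz 0.237 ax -4.9 lat 1.1 z 0.1 gap 12.6 q6tau 0.66 pos [596.7 175.9  96.1] t 17.1 False
cmd -0.525 yaw -0.524 Tz 0.271 ax -5.9 lat 1.4 z 0.5 gap 12.6 q6tau 0.67 pos [596.6 175.9  96.1] t 17.3 False
cmd -0.590 yaw -0.589 Tz 0.187 ax -5.7 lat 1.8 z -0.3 gap 12.7 q6tau 0.67 pos [596.6 176.   96.1] t 17.6 False
cmd -0.650 yaw -0.649 Tz 0.249 ax -5.0 lat 2.2 z 0.3 gap 12.8 q6tau 0.65 pos [596.5 176.   96.1] t 17.8 False
```

```bash
python3 - <<'E'
from h import *
env.set_gripper(85); p=env.get_position().copy(); p[2]=200
env.movel(p,max_speed=80); print(env.get_t(),ft())
q=env.get_joint_pos().copy(); q[0]-=0.9; env.movej(q); print(env.get_t())
d=imaging.read_camera("top")["color"][:,:,::-1]
cv2.imwrite("pics/t3.png",cv2.resize(cv2.convertScaleAbs(d[178:253,100:245],alpha=1.8),None,fx=5.5,fy=5.5,interpolation=cv2.INTER_CUBIC))
E
```

```text
19.975 [-0.71  0.35 -0.05  0.02 -0.   -0.  ]
21.9333
```

View pics/t3.png

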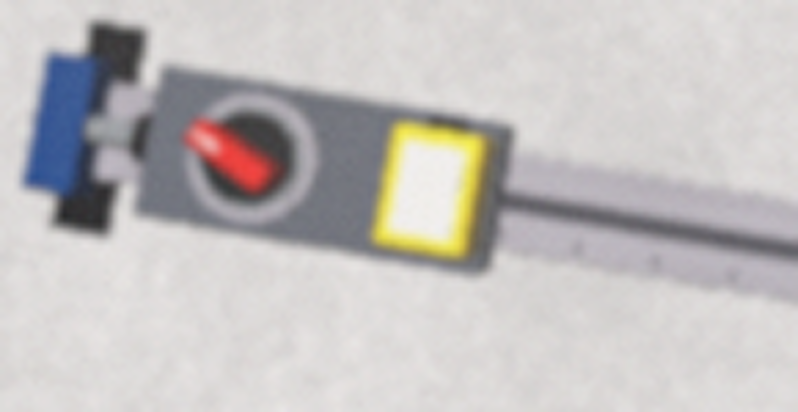

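The picture shows the bar turned about 85° clockwise, with the mark end now at (195,132) and the other end at (268,180). That matches the commanded 90° minus windup, so it's about 45° past the bite. The carriage front, at about (150,142), covers the bumper face, so the job can be handed in.

```bash
python3 -c "
from rig import env
print(env.close_job(),env.get_t())"
```

```text
the job is handed in; nothing more can be done
the job is handed in; nothing more can be done
```

The job is handed in, with no verdict returned: the carriage rests against the bumper, the knob was turned an estimated 45° past the point where it got stiff (from torque and the picture), and the arm has let go and is clear.

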